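Set the inflator's stepped pressure lever to the third notch and start it

TASK

On the tyre inflator's console, push the stepped pressure lever, click by click, to its third notch, counting from the off stop at the end farthest from the button (off itself is not counted), and do not let it run on past the third notch, not even for a moment. Once it sits there, press the round start button right down with a fingertip and let it come up again. Only push with the fingers: do not pinch the lever, and leave the things lying around the console where they are.

Things in the scene. Friction and masses are not known exactly. Their poses are not given: they have to be found in the camera images.
- console: Red flat-topped console, bolted down, 160 (x) x 300 (y) x 70 mm high. Origin: centre of its underside. z up; y runs along its length from the lever's off end towards the start button. The lever's slot is at console x = -12 mm, from y = -100 (off) to -10; the button at x = -12, y = 105. Six black ticks beside the slot, 18 mm apart, mark off and the five notches.
- lever_top (a point): Centre of the top face of the lever's black upright paddle: 36 mm wide across the slot (console x), 14 mm thick along the slot (console y), its top 46 mm and its bottom edge 10 mm above the console's top, flat faces. It moves with the lever.
- lever (a joint): Lever travel along console +y, m: 0 at off, then five spring notches at 0.018, 0.036, 0.054 (the third), 0.072, 0.090. It starts at off or in the first notch. It takes 6 N to push it over the crest half way between two notches; it then snaps on by itself into the next one and stays there. It moves the same way back towards off.
- start_top (a point): Centre of the top of the start button, a black round push button 32 mm across in a steel housing on the console's top.
- start (a joint): How far the start button is pressed down, m: 0 up, 0.006 right down. It springs back; right down takes 5 N.
- socket: Steel wheel-nut socket standing on the table, 30 mm across and 60 mm high, origin at the centre of its underside. To be left alone.
- dish: Shallow round steel dish, 110 mm across and 30 mm high, origin at the centre of its underside. To be left alone.
- tub: Clear plastic open tub, 90 x 120 x 50 mm high, origin at the centre of its underside. To be left alone.
- driver: Screwdriver lying along its x axis, about 200 mm long. To be left alone.

How it is judged:
On the way, in this order (a step that is already met when the one before it is completed fails the run):
1. the lever rests in the third notch (value of joint lever between 0.05 and 0.058 m and velocity of joint lever between -0.01 and 0.01 m/s), for 0.2 s.
2. then the start button is pressed down (value of joint lever between 0.05 and 0.058 m and value of joint start above 0.0045 m), for 0.02 s.
3. and let up again (value of joint lever between 0.05 and 0.058 m and value of joint start below 0.001 m), for 0.1 s.
At the end, for the whole second after the job is handed in: The lever rests in its third notch (54 mm from off, within 4 mm), the start button has been pressed and is up again, and the socket, dish, tub and screwdriver are within 15 mm of where they stood (all of step 3 and distance of each of socket, dish, tub, driver from where it was at the start of the episode below 0.015 m); the robot touches nothing.
It fails at once if the lever runs past the third notch (beyond the crest towards the fourth) (value of joint lever above 0.0635 m).
It fails at once if the start button is pressed while the lever is not in the third notch (value of joint start above 0.003 m and not (value of joint lever between 0.05 and 0.058 m)).
It fails at once if the lever is pinched between the fingers along the slot (contact force between the fingers and lever_c0 above 3 N and contact force between the fingers and lever_c1 above 3 N).
It fails at once if a thing lying around the console is knocked, carried or lifted (20 mm) (distance of any of socket, dish, tub, driver from where it was at the start of the episode above 0.02 m).
It also fails if it takes over 54 s, if anything falls off the work surface, if the arm or the gripper's body presses on something with over 40 N, if the wrist force passes 120 N, or if a joint passes its speed limit or range.

ROBOT

A 6-joint arm with a two-finger parallel gripper is mounted at the origin on the work surface. World frame = base frame: x ahead of the robot, y to its left, z up, the work surface at z = 0. Lengths are in m, angles in rad, forces in N, time in s.
With the tool pointing down it reaches from about 0.375 to 0.825 m from the base axis. Payload 5.5 kg.
Tool frame: the origin (TCP) lies at the very end of the fingers, on their centre line; the grasp point (between the pads) lies env.grip_point_offset behind it (env.grip_point_offset is the distance from the TCP to the grasp point, in m); z points along the fingers, y is the line along which they close (so a half turn about z gives the same grasp; the last joint's range is limited). The gripper opens to 85 mm and grips with 20 to 120 N. Pads are 22 mm wide; open, the fingers measure 114 mm over their backs; the gripper's body (76 mm by 85 mm) begins 54 mm behind the grasp point. The pads swing forward as they close: fully open they stand 13 mm farther back than shut.
Start: joints at [1.341, 0.314, -0.047, 1.21, 0, 1.571], TCP at [0.137, 0.584, 0.231] pointing down, gripper open.
Joint ranges: [-2.67, 2.67], [-0.69, 1.73], [-1.03, 1.25], [-2.08, 2.16], [-1.42, 1.45], [-3.14, 3.14]. Speed limits (rad/s): [2.39, 2.39, 3.01, 3.14, 3.14, 3.14].

INTERFACE

Orientations are given as a unit quaternion [w, x, y, z].
In Python, from cell import env gives the robot as it stands.
- The arm moves only by the tool apply_moves, never from a script. Its argument "series" is a list of rows, each an object with "travel": the shift along the tool's x, y, z in cm, a list of three; "turn": the turn about the tool's z in rad; "claw": the finger opening in cm, from 0 to 8.54. In form: [{"travel": [tx, ty, tz], "turn": turn, "claw": claw}, ...]. A call has exactly 5 rows; each row is the pose to reach, as a shift and turn from the pose commanded when the call began, along the tool's axes at that moment; what a row does not reach only later rows make up. A row lasts 1/10 s, in which the tool goes at most 50 mm and 8.59 degrees, less where a joint would pass 70% of its speed; a pose out of reach is approached as far as the arm can. A call with a gripper value outside its range is refused whole. The fingers move at their own pace and stop on an object; "grip_force" is the grip in N (left out, the last holds). Time passes only in rows, so rows that repeat a pose let the fingers close, or fill a call up. It gives the time, the measured TCP pose, the force, the opening and the grip force at its end, in the units of the state.
- env.observe(): the state, without advancing time (a new reading comes with each control period).
- env.get_image(name): name is "scene" or "top" or "wrist"; returns a dict with "pixels" (480x640x3 uint8, blue, green, red), "K" (3x3 intrinsics, pixels), "xyz" and "orientation" of the camera in the world; the wrist camera has in their place "tool_from_camera" (4x4, takes a point from camera to tool coordinates, whose origin is the TCP and whose axes are the flange's). Camera axes: x right, y up, looking along -z (the intrinsics and any distortion apply to the point x, -y, -z); pixel columns grow to the right and rows downward; lengths in m; the calibration is good to about 2 mm. A picture is of the moment at which its call begins: read the wrist's pose just before it. There is no depth.
- env.hand_in(): hands the job in; it is judged then, once.
The state is a dict: "time_s": time; "joint_positions": joint angles; "dq": joint speeds; "joint_torque": joint torques, N m; "position": TCP position; "eef_rot": TCP orientation; "force": force on the tool from outside, world axes, zero at the start; "wrist_torque": the same for the moment, N m; "width": finger opening in m; "finger_force": force on a finger pad.
Only numpy, scipy, OpenCV 4.12 (cv2) and the standard library are available. Lean on these libraries where they do the work, as an engineer would, in place of code of your own. Each camera call takes 0.05 s, during which the arm holds its last target. There are 200 camera calls.

## Working session

There is one attempt and no reset: what is moved stays moved. The work goes in short steps, Python scripts to look and compute and a tool call to move; the robot and the scene stay as the last step left them, time stands still between calls to the robot, and variables do not carry over. Pictures are saved under pics/ and viewed, at most 10 in all, crops included, and the job is handed in when it is done.

Besides the shell and the picture viewer there is one more tool, called after ">>>" as name([rows], argument=value, ...), one row to a line, values as JSON. apply_moves: Moves the arm, as the interface text tells. Its arguments: {"type":"object","properties":{"series":{"type":"array","items":{"type":"object","properties":{"travel":{"type":"array","items":{"type":"number"}},"turn":{"type":"number"},"claw":{"type":"number"}}}},"grip_force":{"type":"number"}},"required":["series"]}

```bash
mkdir -p pics; python3 - <<'E'
from cell import env
import cv2,numpy as np,json
o=env.observe(); print({k:np.round(v,4).tolist() for k,v in o.items()}, env.grip_point_offset)
for n in("top","scene"):
    i=env.get_image(n); cv2.imwrite(f"pics/{n}0.png",i["pixels"])
    d={k:np.array(i[k]).tolist() for k in i if k!="pixels"}; json.dump(d,open(f"{n}.json","w")); print(n,d)
E
```

```text
{'time_s': 0.0, 'joint_positions': [1.341, 0.3142, -0.0481, 1.2102, -0.0, 1.5708], 'dq': [0.0011, 0.0016, -0.0002, -0.0003, -0.0022, -0.0003], 'joint_torque': [-0.0022, -53.9587, 33.9753, 0.019, -0.0001, 0.0], 'position': [0.1366, 0.5837, 0.2304], 'eef_rot': [-0.0001, 0.1147, 0.9934, -0.0008], 'force': [-0.1136, -0.7278, -0.6466], 'wrist_torque': [0.0218, 0.0015, 0.001], 'finger_force': 0.0, 'width': 0.0853} 0.0187
top {'K': [[436.8287398877723, 0.0, 315.45296897696085], [0.0, 436.8287398877723, 241.49826612386985], [0.0, 0.0, 1.0]], 'xyz': [0.5444703572517355, 0.022557831301244103, 0.746923775635514], 'orientation': [-0.7028179689515327, -0.05639248495959246, 0.01767144326084665, 0.7089107914625106]}
scene {'K': [[624.6006553836537, 0.0, 318.5120895197236], [0.0, 624.6006553836537, 242.01042006264143], [0.0, 0.0, 1.0]], 'xyz': [1.0356411191197288, -0.34897842069141044, 0.8922552371583782], 'orientation': [0.8722578469961612, 0.2829732771787445, 0.13151165014099397, 0.37655950211558303]}
```

View pics/top0.png

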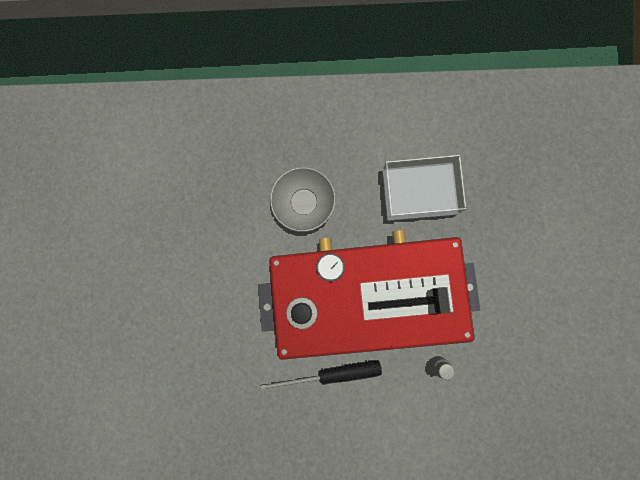

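View pics/scene0.png

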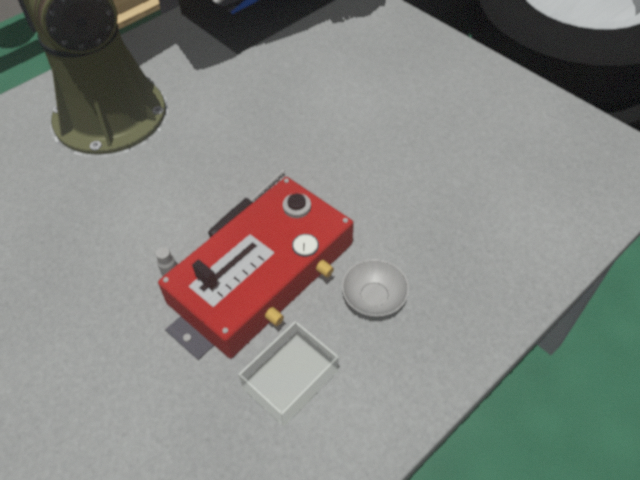

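Top view: console corners are near (271,257), (461,238), (474,340) and (280,358). The button is at (301,313), and the paddle at (440,300) is at the off end, on the right. The dish, tub, driver and socket are all clear of the top. I'll enlarge it to measure.

```bash
python3 - <<'E'
import cv2
i=cv2.imread("pics/top0.png")[225:370,255:485]
cv2.imwrite("pics/crop0.png",cv2.resize(i,None,fx=3.4,fy=3.4,interpolation=cv2.INTER_CUBIC))
E
```

```text
(no output)
```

View pics/crop0.png

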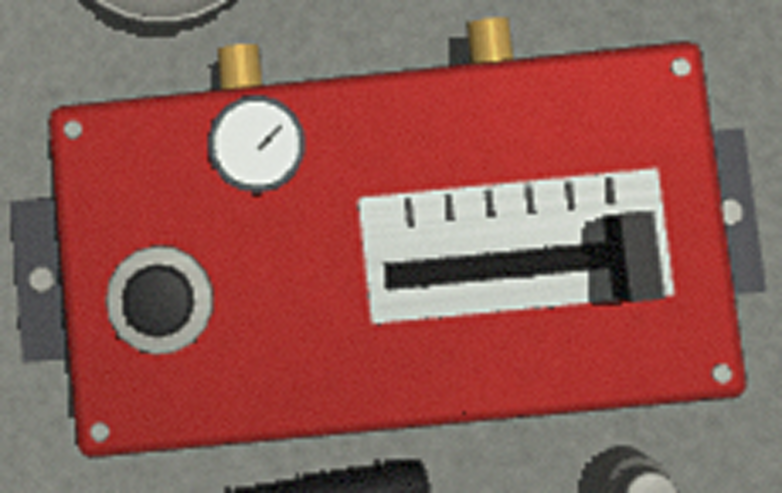

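The crop shows the console corners at (50,108), (700,43), (745,393) and (80,457), and the ticks running from (610,190) at off to (409,212). The button is at (158,300) and the paddle's top face is centred at about (642,257). Next I fit the pose.

```bash
cat >h.py <<'E'
import json,numpy as np
from scipy.spatial.transform import Rotation as R
def ray(cam,p,z):
    d=json.load(open(cam+".json")); K=np.array(d["K"]); c=np.array(d["xyz"])
    w,x,y,zz=d["orientation"]; M=R.from_quat([x,y,zz,w]).as_matrix()
    q=np.linalg.solve(K,[p[0],p[1],1]); v=M@np.array([q[0],-q[1],-1])
    return (c+v*(z-c[2])/v[2])[:2]
E
python3 - <<'E'
from h import *
f=lambda p:((p[0]+.5)/3.4-.5+255,(p[1]+.5)/3.4-.5+225)
P=lambda p,z=.07:ray("top",f(p),z)
# image left = console +y ; image up = ? 
C=[P(p) for p in[(50,106),(702,42),(746,395),(78,458)]]
S=[P(p) for p in[(73,129),(681,67),(722,374),(99,432)]]
print(np.round(C,4),"edges",[round(np.linalg.norm(C[i]-C[i-1]),4) for i in range(4)])
c1=np.mean(C,0);c2=np.mean(S,0);print("centres",c1,c2)
for Q in(C,S):
    v=(Q[0]+Q[3]-Q[1]-Q[2]);print("yaw of +y",np.arctan2(v[1],v[0]))
v=S[0]+S[3]-S[1]-S[2];ey=v/np.linalg.norm(v);ex=np.array([ey[1],-ey[0]])
c=(c1+c2)/2
L=lambda w:np.round([(w-c)@ex,(w-c)@ey],4)
print("ex",ex,"ey",ey)
for t in[(610,190),(570,195),(531,199),(490,203),(449,207),(409,212)]:print("tick",L(P(t)))
for z in(.08,.085,.09):print("button",L(P((158,300),z)))
for t in[(622,216),(654,212),(664,297),(630,302),(642,257)]:print("pad",L(P(t,.116)))
for a,b in((-.012,-.1),(-.012,-.046),(-.012,.105)):print(c+a*ex+b*ey)
E
```

```text
[[ 0.5942  0.1319]
 [ 0.6203 -0.1643]
 [ 0.4639 -0.177 ]
 [ 0.4359  0.1184]] edges [np.float64(0.1589), np.float64(0.2973), np.float64(0.1569), np.float64(0.2967)]
centres [ 0.52856605 -0.02277332] [ 0.52821945 -0.0228688 ]
yaw of +y 1.6619090910679568
yaw of +y 1.6632399493456322
ex [0.99573013 0.09231201] ey [-0.09231201  0.99573013]
tick [ 0.0165 -0.1002]
tick [ 0.016  -0.0823]
tick [ 0.0159 -0.0649]
tick [ 0.016  -0.0465]
tick [ 0.016  -0.0281]
tick [ 0.0155 -0.01  ]
button [-0.0123  0.1057]
button [-0.012   0.1053]
button [-0.0118  0.1048]
pad [ 0.0055 -0.094 ]
pad [ 0.0059 -0.1073]
pad [-0.0292 -0.1068]
pad [-0.0299 -0.0927]
pad [-0.0121 -0.1   ]
[ 0.52567519 -0.12350182]
[ 0.52069034 -0.06973239]
[0.50675122 0.08062286]
```

>>> apply_moves([
  {"travel":[-4.4,-1.6,0],"turn":-0.1,"claw":0},
  {"travel":[-8.8,-3.2,0],"turn":-0.2,"claw":0},
  {"travel":[-13.2,-4.8,0],"turn":-0.3,"claw":0},
  {"travel":[-17.6,-6.4,0],"turn":-0.323,"claw":0},
  {"travel":[-22,-8,0],"turn":-0.323,"claw":0},
], grip_force=20)

```text
time_s: 0.6
position: [0.3338, 0.4548, 0.231]
eef_rot: [-0.0, -0.047, 0.999, -0.0]
force: [0.2, 0.7, 0.2]
width: 0.0122
finger_force: 0.0
```

>>> apply_moves([
  {"travel":[-2.0,-4.3,0],"turn":0,"claw":0},
  {"travel":[-4.0,-8.6,0],"turn":0,"claw":0},
  {"travel":[-6.0,-12.9,0],"turn":0,"claw":0},
  {"travel":[-8.0,-17.2,0],"turn":0,"claw":0},
  {"travel":[-10,-21.5,0],"turn":0,"claw":0},
])

```text
time_s: 1.1
position: [0.4527, 0.2495, 0.2311]
eef_rot: [-0.0, -0.047, 0.999, -0.0]
force: [1.1, -0.1, 0.1]
width: -0.0001
finger_force: 0.0
```

>>> apply_moves([
  {"travel":[-0.8,-4.5,0],"turn":0,"claw":0},
  {"travel":[-1.6,-9,0],"turn":0,"claw":0},
  {"travel":[-2.4,-13.5,0],"turn":0,"claw":0},
  {"travel":[-3.2,-18,0],"turn":0,"claw":0},
  {"travel":[-3.8,-22.5,0],"turn":0,"claw":0},
])

```text
time_s: 1.6
position: [0.5111, 0.0291, 0.2311]
eef_rot: [-0.0, -0.047, 0.999, 0.0]
force: [-0.5, 0.2, 0.6]
width: 0.0001
finger_force: 0.0
```

>>> apply_moves([
  {"travel":[0,-4.5,0],"turn":0,"claw":0},
  {"travel":[0,-9,0],"turn":0,"claw":0},
  {"travel":[0,-13.5,0],"turn":0,"claw":0},
  {"travel":[0,-18,0],"turn":0,"claw":0},
  {"travel":[0,-20.35,0],"turn":0,"claw":0},
])

```text
time_s: 2.1
position: [0.5296, -0.1749, 0.2308]
eef_rot: [-0.0, -0.045, 0.999, -0.0]
force: [0.4, -0.3, 0.1]
width: 0.0001
finger_force: 0.0
```

>>> apply_moves([
  {"travel":[0,0,4],"turn":0,"claw":0},
  {"travel":[0,0,8],"turn":0,"claw":0},
  {"travel":[0,0,11],"turn":0,"claw":0},
  {"travel":[0,0,13.4],"turn":0,"claw":0},
  {"travel":[0,0,13.4],"turn":0,"claw":0},
])

```text
time_s: 2.6
position: [0.5267, -0.1707, 0.0935]
eef_rot: [-0.003, -0.047, 0.999, 0.001]
force: [0.2, 0.1, -0.8]
width: 0.0002
finger_force: 0.0
```

```bash
cat >>h.py <<'E'
C0=np.array([.5284,-.0228]);EX=np.array([.99573,.09231]);EY=np.array([-.09231,.99573])
def look(n):
    from cell import env; import cv2
    o=env.observe(); w=np.array(o["position"]); print("t",o["time_s"],"console xy",np.round([(w[:2]-C0)@EX,(w[:2]-C0)@EY],4),"z",round(w[2],4),"F",np.round(o["force"],2))
    i=env.get_image("top")["pixels"][225:370,255:485]
    cv2.imwrite(n,cv2.resize(i,None,fx=3.4,fy=3.4,interpolation=cv2.INTER_CUBIC))
E
python3 -c "
from h import *
look('pics/a1.png')"
```

```text
t 2.6 console xy [-0.0154 -0.1471] z 0.0935 F [ 0.22  0.12 -0.81]
```

View pics/a1.png

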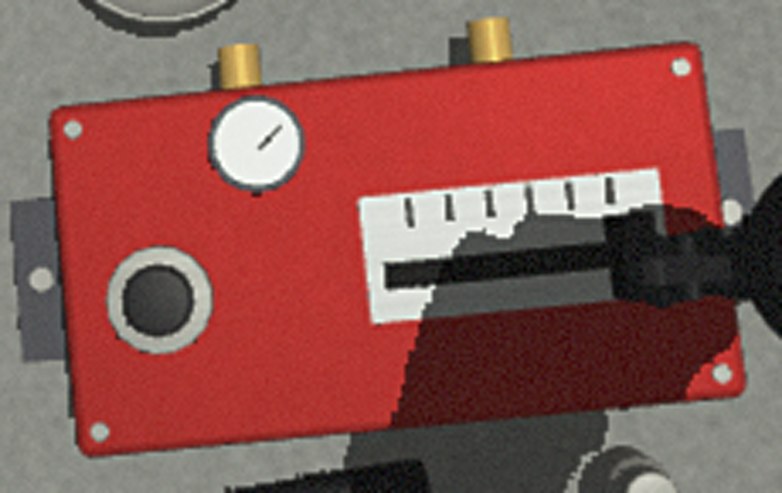

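The top view shows the shut fingers behind the paddle at roughly crop x 690–740. The paddle is still at off, at x≈640. I'll advance towards contact.

>>> apply_moves([
  {"travel":[0,0.6,0],"turn":0,"claw":0},
  {"travel":[0,1.2,0],"turn":0,"claw":0},
  {"travel":[0,1.8,0],"turn":0,"claw":0},
  {"travel":[0,2.0,0],"turn":0,"claw":0},
  {"travel":[0,2.0,0],"turn":0,"claw":0},
])

```text
time_s: 3.15
position: [0.5284, -0.1513, 0.0979]
eef_rot: [0.0, -0.047, 0.999, -0.0]
force: [-0.7, 0.2, -0.3]
width: -0.0
finger_force: 0.0
```

```bash
python3 -c "
from h import *
look('pics/a2.png')"
```

```text
t 3.15 console xy [-0.0118 -0.1279] z 0.0979 F [-0.72  0.18 -0.27]
```

>>> apply_moves([
  {"travel":[0,0.3,0],"turn":0,"claw":0},
  {"travel":[0,0.6,0],"turn":0,"claw":0},
  {"travel":[0,0.9,0],"turn":0,"claw":0},
  {"travel":[0,1.1,0],"turn":0,"claw":0},
  {"travel":[0,1.1,0],"turn":0,"claw":0},
])

```text
time_s: 3.7
position: [0.5272, -0.1419, 0.0974]
eef_rot: [-0.0, -0.046, 0.999, -0.001]
force: [0.1, -5.6, -1.1]
width: 0.0002
finger_force: 2.7
```

>>> apply_moves([
  {"travel":[0,0.1,0],"turn":0,"claw":0},
  {"travel":[0,0.2,0],"turn":0,"claw":0},
  {"travel":[0,0.3,0],"turn":0,"claw":0},
  {"travel":[0,0.3,0],"turn":0,"claw":0},
  {"travel":[0,0.3,0],"turn":0,"claw":0},
])

```text
time_s: 4.2
position: [0.5268, -0.1382, 0.0973]
eef_rot: [0.0, -0.046, 0.999, -0.0]
force: [0.9, -3.1, -0.4]
width: 0.0001
finger_force: 1.7
```

```bash
python3 -c "
from h import *
look('pics/a3.png')"
```

```text
t 4.2 console xy [-0.0122 -0.1147] z 0.0973 F [ 0.94 -3.09 -0.42]
```

View pics/a3.png

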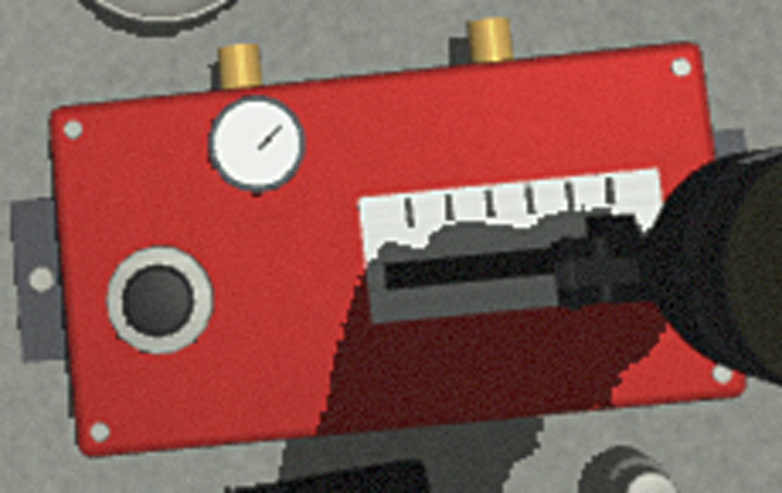

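The shadow makes the paddle hard to read: its dark left edge is now at x≈556, against 608 before. I'll contrast-stretch the paddle area, before and after, and include the scene camera.

```bash
python3 - <<'E'
import cv2,numpy as np
from cell import env
g=lambda a:(255*(a/255.)**.4).astype(np.uint8)
rs=lambda a,w,h:cv2.resize(a,(w,h),interpolation=cv2.INTER_CUBIC)
A=[g(rs(cv2.imread(f"pics/{n}.png")[150:350,350:700],400,229)) for n in("a1","a3")]
s=env.get_image("scene")["pixels"]; cv2.imwrite("pics/s1.png",s)
c=[g(rs(x[170:310,150:290],400,371*400//400)) for x in(cv2.imread("pics/scene0.png"),s)]
cv2.imwrite("pics/m1.png",np.vstack([np.hstack(A),np.hstack(c)]))
E
```

```text
(no output)
```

View pics/m1.png

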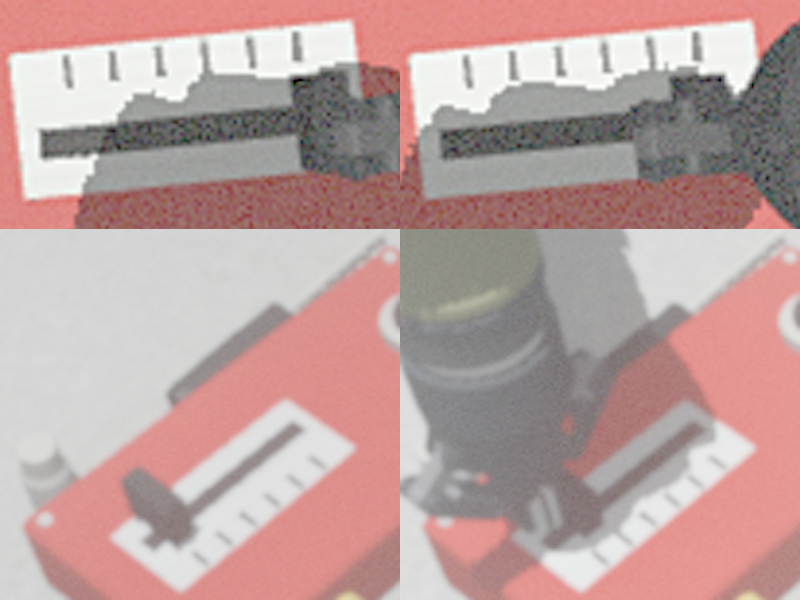

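The scene camera shows the paddle base shifted about 10 px from off, which is roughly 7 mm (ticks are 24 px apart). That matches the finger geometry, with the lever just short of the first crest. The force is past its peak, so I'll push over the crest gently.

>>> apply_moves([
  {"travel":[0,0.1,0],"turn":0,"claw":0},
  {"travel":[0,0.2,0],"turn":0,"claw":0},
  {"travel":[0,0.3,0],"turn":0,"claw":0},
  {"travel":[0,0.3,0],"turn":0,"claw":0},
  {"travel":[0,0.3,0],"turn":0,"claw":0},
])

```text
time_s: 4.8
position: [0.5264, -0.1345, 0.0972]
eef_rot: [-0.0, -0.047, 0.999, 0.0]
force: [-0.0, 0.1, 0.3]
width: 0.0
finger_force: 0.0
```

>>> apply_moves([
  {"travel":[0,0.2,0],"turn":0,"claw":0},
  {"travel":[0,0.4,0],"turn":0,"claw":0},
  {"travel":[0,0.5,0],"turn":0,"claw":0},
  {"travel":[0,0.5,0],"turn":0,"claw":0},
  {"travel":[0,0.5,0],"turn":0,"claw":0},
])

```text
time_s: 5.3
position: [0.526, -0.1298, 0.0973]
eef_rot: [-0.0, -0.047, 0.999, 0.0]
force: [-0.4, -0.4, 0.6]
width: 0.0002
finger_force: 0.0
```

>>> apply_moves([
  {"travel":[0,0.2,0],"turn":0,"claw":0},
  {"travel":[0,0.4,0],"turn":0,"claw":0},
  {"travel":[0,0.5,0],"turn":0,"claw":0},
  {"travel":[0,0.5,0],"turn":0,"claw":0},
  {"travel":[0,0.5,0],"turn":0,"claw":0},
])

```text
time_s: 5.8
position: [0.5257, -0.1254, 0.0974]
eef_rot: [0.0, -0.046, 0.999, -0.001]
force: [0.7, -4.3, -0.5]
width: 0.0
finger_force: 2.3
```

>>> apply_moves([
  {"travel":[0,0.1,0],"turn":0,"claw":0},
  {"travel":[0,0.2,0],"turn":0,"claw":0},
  {"travel":[0,0.3,0],"turn":0,"claw":0},
  {"travel":[0,0.4,0],"turn":0,"claw":0},
  {"travel":[0,0.5,0],"turn":0,"claw":0},
])

```text
time_s: 6.3
position: [0.5252, -0.1204, 0.0974]
eef_rot: [0.0, -0.046, 0.999, -0.001]
force: [0.0, -4.0, -0.4]
width: -0.0001
finger_force: 2.1
```

>>> apply_moves([
  {"travel":[0,0.1,0],"turn":0,"claw":0},
  {"travel":[0,0.2,0],"turn":0,"claw":0},
  {"travel":[0,0.3,0],"turn":0,"claw":0},
  {"travel":[0,0.3,0],"turn":0,"claw":0},
  {"travel":[0,0.3,0],"turn":0,"claw":0},
])

```text
time_s: 6.8
position: [0.5248, -0.1166, 0.0973]
eef_rot: [-0.0, -0.047, 0.999, 0.0]
force: [-0.5, -0.4, -0.8]
width: 0.0
finger_force: 0.0
```

>>> apply_moves([
  {"travel":[0,0.2,0],"turn":0,"claw":0},
  {"travel":[0,0.4,0],"turn":0,"claw":0},
  {"travel":[0,0.5,0],"turn":0,"claw":0},
  {"travel":[0,0.5,0],"turn":0,"claw":0},
  {"travel":[0,0.5,0],"turn":0,"claw":0},
])

```text
time_s: 7.3
position: [0.5244, -0.1119, 0.0973]
eef_rot: [0.0, -0.047, 0.999, -0.0]
force: [0.3, -0.5, -0.7]
width: -0.0001
finger_force: 0.0
```

>>> apply_moves([
  {"travel":[0,0.1,0],"turn":0,"claw":0},
  {"travel":[0,0.2,0],"turn":0,"claw":0},
  {"travel":[0,0.3,0],"turn":0,"claw":0},
  {"travel":[0,0.4,0],"turn":0,"claw":0},
  {"travel":[0,0.4,0],"turn":0,"claw":0},
])

```text
time_s: 7.8
position: [0.5241, -0.1084, 0.0974]
eef_rot: [0.0, -0.047, 0.999, -0.001]
force: [0.5, -4.3, -0.4]
width: 0.0001
finger_force: 1.5
```

```bash
python3 - <<'E'
from h import *; import cv2
from cell import env
look('pics/a4.png')
s=env.get_image("scene")["pixels"]
cv2.imwrite("pics/s2.png",(255*(cv2.resize(s[170:310,150:310],(800,600)*1,interpolation=cv2.INTER_CUBIC)/255.)**.5).astype('u1'))
E
```

```text
t 7.8 console xy [-0.0122 -0.0848] z 0.0974 F [ 0.52 -4.28 -0.37]
```

View pics/s2.png

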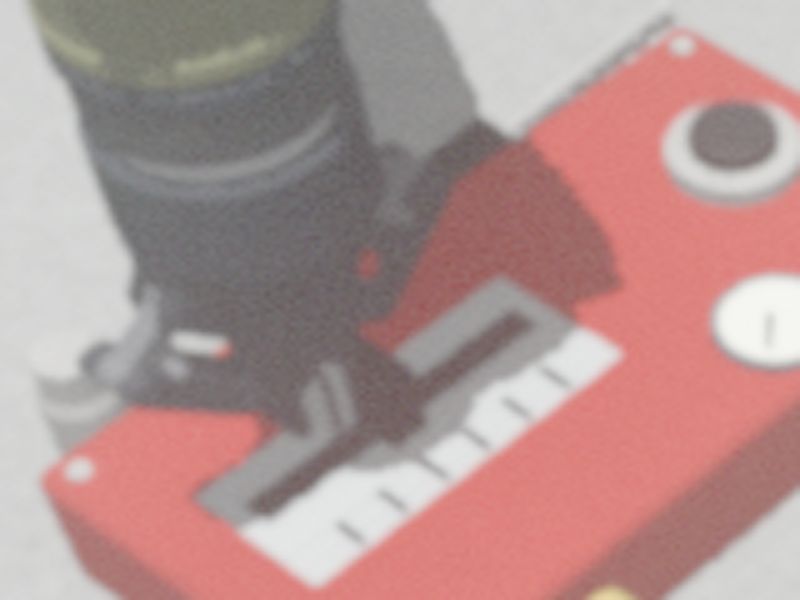

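The image agrees with the lever in notch 2, lightly pushed: tick 2 is at (432,468) and the paddle base sits around (390,420). It has made two snaps. I'll ease over the third crest and stop right there.

>>> apply_moves([
  {"travel":[0,0.1,0],"turn":0,"claw":0},
  {"travel":[0,0.2,0],"turn":0,"claw":0},
  {"travel":[0,0.3,0],"turn":0,"claw":0},
  {"travel":[0,0.4,0],"turn":0,"claw":0},
  {"travel":[0,0.5,0],"turn":0,"claw":0},
])

```text
time_s: 8.4
position: [0.5236, -0.1038, 0.0973]
eef_rot: [0.0, -0.046, 0.999, -0.001]
force: [-0.2, -6.3, -0.5]
width: -0.0003
finger_force: 2.9
```

>>> apply_moves([
  {"travel":[0,0.05,0],"turn":0,"claw":0},
  {"travel":[0,0.1,0],"turn":0,"claw":0},
  {"travel":[0,0.15,0],"turn":0,"claw":0},
  {"travel":[0,0.2,0],"turn":0,"claw":0},
  {"travel":[0,0.2,0],"turn":0,"claw":0},
])

```text
time_s: 8.9
position: [0.5232, -0.1002, 0.0972]
eef_rot: [-0.0, -0.047, 0.999, 0.001]
force: [0.4, 0.6, 0.4]
width: 0.0001
finger_force: 0.0
```

It snapped into notch 3. Now back off, rise, and check.

>>> apply_moves([
  {"travel":[0,-1,0],"turn":0,"claw":0},
  {"travel":[0,-2,0],"turn":0,"claw":0},
  {"travel":[0,-2,-3],"turn":0,"claw":0},
  {"travel":[0,-2,-6],"turn":0,"claw":0},
  {"travel":[0,-2,-9],"turn":0,"claw":0},
])

```text
time_s: 9.4
position: [0.525, -0.1218, 0.1881]
eef_rot: [-0.0, -0.046, 0.999, 0.0]
force: [1.1, -0.7, -0.0]
width: -0.0002
finger_force: 0.0
```

>>> apply_moves([
  {"travel":[0,-4.5,0],"turn":0,"claw":0},
  {"travel":[0,-9,0],"turn":0,"claw":0},
  {"travel":[0,-9,0],"turn":0,"claw":0},
  {"travel":[0,-9,0],"turn":0,"claw":0},
  {"travel":[0,-9,0],"turn":0,"claw":0},
])

```text
time_s: 9.9
position: [0.5331, -0.2102, 0.187]
eef_rot: [-0.0, -0.046, 0.999, 0.0]
force: [-0.5, 1.7, -0.0]
width: -0.0
finger_force: 0.0
```

```bash
python3 -c "
from h import *
look('pics/a5.png')"
```

```text
t 9.9 console xy [-0.0126 -0.187 ] z 0.187 F [-0.52  1.65 -0.02]
```

View pics/a5.png

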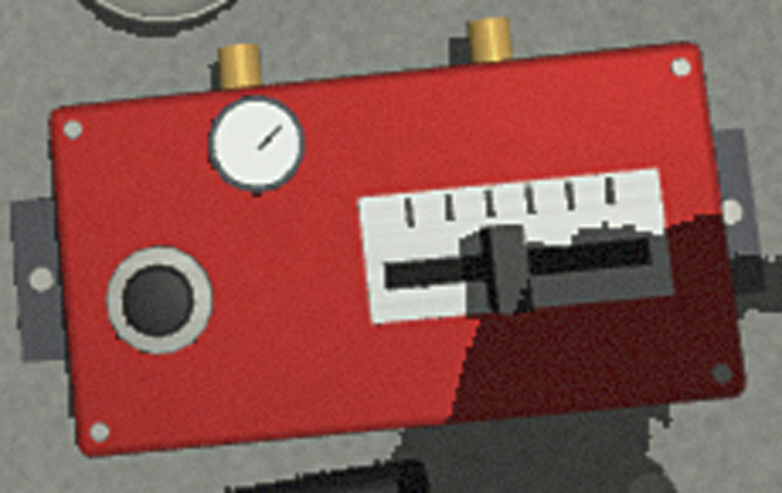

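The lever stands around tick 3 (tick at (490,203)). The paddle's top face has its right edge at about (526,268) and its left at about (494,270). I'll put numbers on that and on the button.

```bash
python3 - <<'E'
from h import *; import cv2
f=lambda p:((p[0]+.5)/3.4-.5+255,(p[1]+.5)/3.4-.5+225)
L=lambda p,z:(lambda w:np.round([(w-C0)@EX,(w-C0)@EY],4))(ray("top",f(p),z))
for p in[(526,268),(494,270),(510,269),(521,226),(531,309)]:print(p,L(p,.116))
a=cv2.imread("pics/a5.png").astype(int).sum(2)
for r in(245,255,290,300):print(r,a[r,460:545:4])
E
```

```text
(526, 268) [-0.012 -0.052]
(494, 270) [-0.0116 -0.0388]
(510, 269) [-0.0118 -0.0454]
(521, 226) [ 0.0055 -0.052 ]
(531, 309) [-0.029 -0.052]
245 [285 192 246 230 248 173  47  41 176 241 238 241 241 231 240 228 295 238
 223 222 225 349]
255 [279 152 141 149 142 108  21  41 155 254 233 235 240 226 230 232 243 103
  40  66  28  54]
290 [670 620 216 210 227 247 241  69  16 138 216 228 229 229 235 143  82  79
 164 251 235 225]
300 [642 600 214 217 229 222 237 123  11 117 219 222 225 232 192 106  94  73
 152 259 225 229]
```

The paddle's centre is at y ≈ -0.0455, so the lever is at about 54 mm, in notch 3. I'll press the button with one finger: open 4 cm, with the +y finger over the button.

>>> apply_moves([
  {"travel":[0,4.5,0],"turn":0,"claw":0},
  {"travel":[0,9,0],"turn":0,"claw":0},
  {"travel":[0,13.5,0],"turn":0,"claw":0},
  {"travel":[0,18,0],"turn":0,"claw":0},
  {"travel":[0,22,0],"turn":0,"claw":4},
])

```text
time_s: 10.45
position: [0.5121, 0.0115, 0.1874]
eef_rot: [0.0, -0.048, 0.999, 0.0]
force: [0.5, -0.0, -0.5]
width: 0.0135
finger_force: 0.0
```

>>> apply_moves([
  {"travel":[0,4,0],"turn":0,"claw":4},
  {"travel":[0,4.5,0],"turn":0,"claw":4},
  {"travel":[0,4.5,3],"turn":0,"claw":4},
  {"travel":[0,4.5,6],"turn":0,"claw":4},
  {"travel":[0,4.5,6],"turn":0,"claw":4},
])

```text
time_s: 10.95
position: [0.5054, 0.0534, 0.124]
eef_rot: [-0.003, -0.047, 0.999, -0.0]
force: [0.2, 0.2, -0.5]
width: 0.0398
finger_force: 0.0
```

```bash
python3 - <<'E'
from h import *; import cv2
from cell import env
look('pics/a6.png')
s=env.get_image("scene")["pixels"]
cv2.imwrite("pics/s3.png",(255*(cv2.resize(s[130:280,200:400],(800,600),interpolation=cv2.INTER_CUBIC)/255.)**.5).astype('u1'))
E
```

```text
t 10.95 console xy [-0.0158  0.078 ] z 0.124 F [ 0.24  0.18 -0.52]
```

View pics/s3.png

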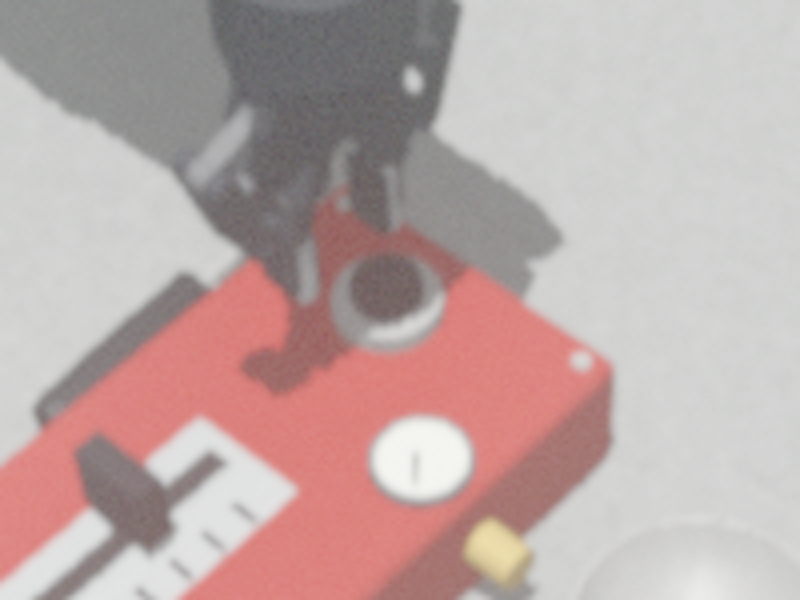

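The +y fingertip at (385,225) hangs right over the button at (385,285), and the lever hasn't moved. Descending.

>>> apply_moves([
  {"travel":[0,0,0.8],"turn":0,"claw":4},
  {"travel":[0,0,1.6],"turn":0,"claw":4},
  {"travel":[0,0,2.4],"turn":0,"claw":4},
  {"travel":[0,0,2.8],"turn":0,"claw":4},
  {"travel":[0,0,2.8],"turn":0,"claw":4},
])

```text
time_s: 11.55
position: [0.5083, 0.0532, 0.0986]
eef_rot: [-0.001, -0.047, 0.999, -0.0]
force: [0.1, -0.3, -0.1]
width: 0.04
finger_force: 0.0
```

>>> apply_moves([
  {"travel":[0,0,0.2],"turn":0,"claw":4},
  {"travel":[0,0,0.4],"turn":0,"claw":4},
  {"travel":[0,0,0.5],"turn":0,"claw":4},
  {"travel":[0,0,0.5],"turn":0,"claw":4},
  {"travel":[0,0,0.5],"turn":0,"claw":4},
])

```text
time_s: 12.05
position: [0.509, 0.0534, 0.0944]
eef_rot: [0.0, -0.047, 0.999, -0.0]
force: [1.0, 0.3, 0.6]
width: 0.0407
finger_force: 0.0
```

>>> apply_moves([
  {"travel":[0,0,0.2],"turn":0,"claw":4},
  {"travel":[0,0,0.4],"turn":0,"claw":4},
  {"travel":[0,0,0.5],"turn":0,"claw":4},
  {"travel":[0,0,0.5],"turn":0,"claw":4},
  {"travel":[0,0,0.5],"turn":0,"claw":4},
])

```text
time_s: 12.55
position: [0.5091, 0.0534, 0.0895]
eef_rot: [0.0, -0.047, 0.999, 0.0]
force: [-0.2, 1.1, 2.5]
width: 0.0399
finger_force: 1.0
```

>>> apply_moves([
  {"travel":[0,0,0.1],"turn":0,"claw":4},
  {"travel":[0,0,0.2],"turn":0,"claw":4},
  {"travel":[0,0,0.3],"turn":0,"claw":4},
  {"travel":[0,0,0.3],"turn":0,"claw":4},
  {"travel":[0,0,0.3],"turn":0,"claw":4},
])

```text
time_s: 13.05
position: [0.509, 0.0534, 0.0864]
eef_rot: [0.0, -0.047, 0.999, 0.0]
force: [-0.4, 0.8, 4.3]
width: 0.0401
finger_force: 1.8
```

>>> apply_moves([
  {"travel":[0,0,0.1],"turn":0,"claw":4},
  {"travel":[0,0,0.2],"turn":0,"claw":4},
  {"travel":[0,0,0.2],"turn":0,"claw":4},
  {"travel":[0,0,0.2],"turn":0,"claw":4},
  {"travel":[0,0,0.2],"turn":0,"claw":4},
])

```text
time_s: 13.55
position: [0.5091, 0.0534, 0.0845]
eef_rot: [0.0, -0.047, 0.999, 0.0]
force: [-0.0, -1.0, 5.8]
width: 0.0404
finger_force: 2.9
```

>>> apply_moves([
  {"travel":[0,0,0.1],"turn":0,"claw":4},
  {"travel":[0,0,0.2],"turn":0,"claw":4},
  {"travel":[0,0,0.2],"turn":0,"claw":4},
  {"travel":[0,0,0.2],"turn":0,"claw":4},
  {"travel":[0,0,0.2],"turn":0,"claw":4},
])

```text
time_s: 14.05
position: [0.5092, 0.0535, 0.0841]
eef_rot: [0.001, -0.047, 0.999, 0.0]
force: [-6.5, -1.5, 21.6]
width: 0.0399
finger_force: 10.6
```

Force has risen to 21.6 N, so the button is on its hard stop. Release, rise, and check.

>>> apply_moves([
  {"travel":[0,0,-0.6],"turn":0,"claw":4},
  {"travel":[0,0,-2],"turn":0,"claw":4},
  {"travel":[0,0,-5],"turn":0,"claw":4},
  {"travel":[0,0,-9],"turn":0,"claw":4},
  {"travel":[0,0,-12],"turn":0,"claw":4},
])

```text
time_s: 14.55
position: [0.5087, 0.0533, 0.2036]
eef_rot: [-0.0, -0.047, 0.999, -0.0]
force: [1.2, 0.3, -0.9]
width: 0.0398
finger_force: 0.0
```

>>> apply_moves([
  {"travel":[0,0,-2],"turn":0,"claw":4},
  {"travel":[0,4,-2],"turn":0,"claw":4},
  {"travel":[0,8,-2],"turn":0,"claw":4},
  {"travel":[0,8,-2],"turn":0,"claw":4},
  {"travel":[0,8,-2],"turn":0,"claw":4},
])

```text
time_s: 15.05
position: [0.5009, 0.1335, 0.2216]
eef_rot: [-0.001, -0.048, 0.999, -0.0]
force: [0.3, 0.4, -0.9]
width: 0.0398
finger_force: 0.0
```

```bash
python3 - <<'E'
from h import *; import cv2
from cell import env
look('pics/a7.png')
s=env.get_image("scene")["pixels"]; cv2.imwrite("pics/s4.png",s)
E
```

```text
t 15.05 console xy [-0.013   0.1581] z 0.2216 F [ 0.29  0.37 -0.91]
```

View pics/s4.png

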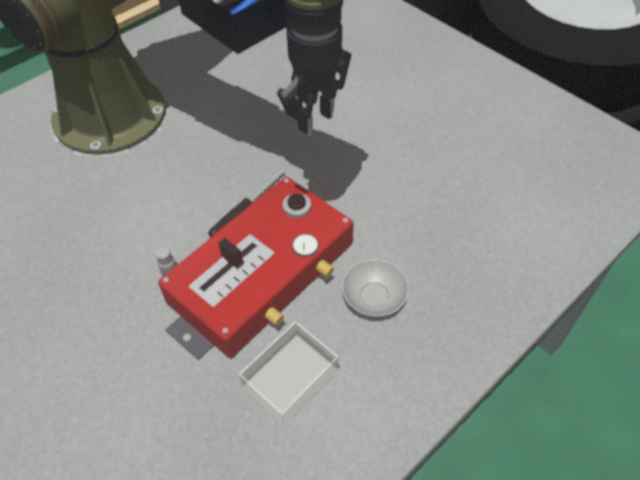

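The lever is in notch 3 at (231,252), the button is up at (296,204), and the dish, tub, socket and driver haven't moved. The arm is clear of everything, so I'm handing in.

```bash
python3 -c "
from cell import env
print(env.hand_in())"
```

```text
the job is handed in; nothing more can be done
None
```

The lever was clicked through to its third notch, the start button was pressed to its stop and let up, nothing around the console was moved, and the job is handed in; no verdict was returned.

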